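Set the dust-extraction iris and start the extractor

TASK

Push the lever of the iris damper round, with the fingertips against its upright post and without pinching it, until its pointer lines up with the middle of the steel clip on the scale. Then press the small start button on the switch box fully in and let go, and finish clear of everything. Push gently, do not start the extractor before the pointer is on the clip, and leave the clip, the big mushroom stop button and all the loose things where they are.

Things in the scene. Friction and masses are not known exactly. Their poses are not given: they have to be found in the camera images.
- damper: Round sheet-metal drum 300 mm in diameter and 80 mm high, with a black top, fixed to the bench, with an aluminium ring and a closed iris in its flat top. Origin: centre of its underside, on the ring's axis. A pipe stub (76 mm wide, 84 mm high at most) leaves it along its +x; white scale ticks lie on the rim of its top on the -x half, which faces the robot roughly.
- ring_angle (a joint): Angle (rad, 0 to 2.2, hard stops) of the turning ring with its lever, about the drum's vertical axis. In the drum's frame the lever points at angle 2.04 rad + this value, measured counter-clockwise from above from the drum's +x axis; so growing values turn it counter-clockwise from above. It starts at 0.1 to 0.7. Dry friction (about 2.5 N at the post) holds it wherever it is left; no spring.
- ring: The aluminium ring, 152 mm in diameter and 12 mm high, with its steel lever. Origin: on the drum's axis, at the height of the drum's top, 80 mm above the bench. Its x axis points along the lever.
- post (a point): Foot of the lever's upright steel post, on the post's axis, 92 mm above the bench. The post is a cylinder 16 mm in diameter that stands from 92 to 130 mm above the bench, its axis 98 mm from the drum's axis. Below it is the flat lever bar, 14 mm wide, top at 92 mm; the ring's top is at 92 mm too. This is what to push on, sideways. x axis points outwards along the lever.
- pointer (a point): Tip of the thin pointer blade (4 mm wide) at the lever's outer end, 116 mm from the drum's axis and 88 mm above the bench. Its x axis points outwards along the lever.
- clip (a joint): Angle (rad) of the steel clip that marks the wanted setting on the scale, measured exactly like ring_angle: the pointer is on the clip's middle when the two values are equal. It lies at 1.1 to 2.0, always counter-clockwise from the lever's start. It is stiff and must not be shifted.
- clip_mark (a point): Middle of the inner end of the clip, on its top face, 119 mm from the drum's axis and 87 mm above the bench. The clip is a plain steel block 10 mm wide and 28 mm long that lies radially on the rim, from 119 to 147 mm from the axis. Its x axis points outwards from the drum's axis.
- switchbox: Grey metal box 90 (x) x 150 (y) x 52 mm, fixed to the bench. Origin: centre of its underside. It carries two grey buttons: the small start button at y = -38 mm and the big mushroom stop button at y = +38 mm in its own frame.
- start_top (a point): Centre of the top of the small start button (24 mm in diameter), 74 mm above the bench when out; it is pressed straight down.
- start (a joint): Travel of the start button (m): 0 out, 0.006 fully in. A spring of 5 N at full travel pushes it back.
- stop_top (a point): Centre of the top of the mushroom stop button, 48 mm in diameter, 86 mm above the bench. Not to be pressed.
- stop (a joint): Travel of the mushroom stop button (m): about 0 out, 0.006 fully in.
- offcut: Loose pine offcut 80 x 40 x 20 mm lying on the rear (+x) rim of the drum's top. Origin: centre of its underside.
- tape: Loose yellow tape measure 65 x 36 x 60 mm behind the switch box. Origin: centre of its underside.
- jar: Loose clear jar, 60 mm in diameter and 75 mm high, behind the switch box. Origin: centre of its underside.
- spanner: Loose steel spanner 150 mm long, flat on the bench in front of the switch box. Origin: centre of its underside.
- glue: Loose white glue bottle, 64 mm in diameter and 180 mm high, at the left of the bench. Origin: centre of its underside.
- pushstick: Loose black push stick about 300 mm long and 60 mm high, at the right of the bench. Origin: centre of its underside.
- pencil: Loose flat carpenter's pencil 175 x 14 x 8 mm, at the left, on the bench. Origin: centre of its underside.

How it is judged:
By the outcome, as a careful person would: the job done as asked, in the order asked, and still so for the second after the job is handed in, with the robot touching nothing.
It also fails if it takes over 59 s, if anything falls off the work surface, if the arm or the gripper's body presses on something with over 40 N, if the wrist force passes 120 N, or if a joint passes its speed limit or range.

ROBOT

A 6-joint arm with a two-finger parallel gripper is mounted at the origin on the work surface. World frame = base frame: x ahead of the robot, y to its left, z up, the work surface at z = 0. Lengths are in m, angles in degrees, forces in N, time in s.
With the tool pointing down it reaches from about 0.25 to 0.775 m from the base axis. Payload 4 kg.
Tool frame: the origin (TCP) lies between the finger pads; the fingertips stand 22 mm ahead of it and the grasp point (between the pads) lies 3 mm ahead of it (bot.finger_overhang is the distance from the TCP to the fingertips, in m); x points along the fingers, y is the direction in which the jaws open and shut, and the axes are right-handed (so a half turn about x gives the same grasp; the last joint's range is limited). The gripper opens to 94 mm and grips with 3 to 60 N. Pads are 16 mm wide; open, the fingers measure 119 mm over their backs; the gripper's body (75 mm by 177 mm) begins 78 mm behind the grasp point.
Start: joints at [60.785, 4.996, 78.535, -0, 96.463, -5.907], TCP at [0.218, 0.505, 0.228] pointing down, gripper open.
Joint ranges: [-177.83, 177.83], [-43.37, 116.18], [15.69, 146.23], [-61.86, 241.86], [9.47, 152.12], [-147.06, 147.06]. Speed limits (degrees/s): [159.86, 159.86, 180, 180, 180, 180].

INTERFACE

Orientations are given as a 3x3 rotation matrix whose columns are the frame's x, y, z axes.
In Python, from bench import bot gives the robot as it stands. The module is installed in compiled form; this text tells all that it offers.
- The arm moves only by the shell command python3 -m jog 'ROWS' [FORCE]. ROWS is JSON, a list of rows, each a list of 3 entries, a list of its own where there are three numbers: the turn, a rotation vector about the world's x, y, z normalised to -1 to 1, where 1 is 90 degrees, then the shift along the world's x, y, z normalised to -1 to 1, where 1 is 300 mm, then the closure, from -1 (fully open) to 1 (shut). A call has 1 to 5 rows; each row is the pose to reach, as a shift and turn from the pose commanded when the call began; what a row does not reach only later rows make up. A row lasts 1/12 s, in which the tool goes at most 41.7 mm and 7.16 degrees, less where a joint would pass 70% of its speed; a pose out of reach is approached as far as the arm can. A call with a number of a shift or a turn outside -1 to 1 is refused whole. A call with a gripper value outside its range is refused whole. The fingers move at their own pace and stop on an object; FORCE is the grip in N (left out, the last holds). Time passes only in rows, so rows that repeat a pose let the fingers close. It gives the time, the measured TCP pose, the force and the opening at its end, in the units of the state.
- bot.sense(): the state, without advancing time (a new reading comes with each control period).
- bot.read_camera(name): name is "scene" or "side" or "wrist"; returns a dict with "color" (420x560x3 uint8, red, green, blue), "K" (3x3 intrinsics, pixels), "T" (4x4, takes a point from camera to world coordinates). Camera axes: x right, y down, z forward; pixel columns grow to the right and rows downward; lengths in m; the calibration is good to about 2 mm. The wrist camera is an equidistant fisheye: a pixel r from the principal point sees the ray r / f radians off the axis. A picture is of the moment at which its call begins. There is no depth.
- bot.finish_job(): hands the job in, once; it reports no verdict.
Trained networks look in a picture, given as the dict that the camera call returned (one of the last four; its "shot" number tells which), for a name from the list of things; names that differ only in an ending like _2 or _b are one class to them, and where a whole thing is asked for, a point or a joint stands for the part that bears it (a point fixed in the world has none). Each returns a list of dicts, best first, with "score" (0 to 1); they miss things now and then, are a little off and sometimes report something else, mostly with a low value. They report only what shows in the picture. A call takes as long as a camera call.
- bot.search_frame(picture, thing): "box" ([left, top, right, bottom] in pixels, round what is visible of it).
- bot.landmark_of(picture, thing): "uv" ([column, row] in pixels: a listed point, or the origin of a listed thing).
The state is a dict: "time": time; "joint_positions": joint angles; "qd": joint speeds; "effort": joint torques, N m; "position": TCP position; "orientation": TCP orientation; "wrist_force": force on the tool from outside, world axes, zero at the start; "ft_torque": the same for the moment, N m; "gripper_width": finger opening in m.
Only numpy, scipy, OpenCV 4.12 (cv2) and the standard library are available. Lean on these libraries where they do the work, as an engineer would, in place of code of your own. Each camera call takes 0.05 s, during which the arm holds its last target. There are 200 camera calls.

## Working session

There is one attempt and no reset: what is moved stays moved. The work goes in short steps, Python scripts to look and compute and a shell command to move; the robot and the scene stay as the last step left them, time stands still between calls to the robot, and variables do not carry over. Pictures are saved under pics/ and viewed, about 8 in all and at most 12, crops included, and the job is handed in when it is done.

```bash
mkdir -p pics; cat > h.py <<'E'
import numpy as np, cv2
from bench import bot
def ray(p,uv):
    K,T=p["K"],p["T"]; return T[:3,3], None
def onplane(p,uv,z,fish=False):
    K,T=np.array(p["K"]),np.array(p["T"])
    x=(uv[0]-K[0,2])/K[0,0]; y=(uv[1]-K[1,2])/K[1,1]
    if fish:
        r=np.hypot(x,y); d=np.array([np.sin(r)*x/max(r,1e-9),np.sin(r)*y/max(r,1e-9),np.cos(r)])
    else: d=np.array([x,y,1.])
    d=T[:3,:3]@d; o=T[:3,3]; return o+d*(z-o[2])/d[2]
def proj(p,P,fish=False):
    K,T=np.array(p["K"]),np.array(p["T"]); q=T[:3,:3].T@(np.array(P)-T[:3,3])
    if fish:
        h=np.hypot(q[0],q[1]); a=np.arctan2(h,q[2]); x,y=q[0]/h*a,q[1]/h*a
    else: x,y=q[0]/q[2],q[1]/q[2]
    return K[0,0]*x+K[0,2],K[1,1]*y+K[1,2]
Z=dict(damper=0,ring=.08,post=.092,pointer=.088,clip_mark=.087,switchbox=0,start_top=.074,stop_top=.086,offcut=.08,tape=0,jar=0,spanner=0,glue=0,pushstick=0,pencil=0)
def look(cam,names,n=1):
    p=bot.read_camera(cam)
    for t in names:
        for r in bot.landmark_of(p,t)[:n]:
            print(cam,t,round(r["score"],2),np.round(r["uv"],1),np.round(onplane(p,r["uv"],Z[t],cam=="wrist"),4))
    return p
def save(p,n,crop=None,scale=1):
    im=p["color"][:,:,::-1]
    if crop: im=im[crop[1]:crop[3],crop[0]:crop[2]]
    cv2.imwrite("pics/"+n+".png",cv2.resize(im,None,fx=scale,fy=scale,interpolation=cv2.INTER_CUBIC))
E
python3 - <<'E'
from h import *
s=bot.sense(); print(s["time"],s["position"],np.round(s["orientation"],3).tolist(),s["gripper_width"])
ims=[]
for c in("scene","side"):
    p=look(c,Z); ims.append(p["color"]); print(np.round(p["T"][:3,3],3))
    save(p,c)
print(bot.sense()["time"])
E
```

```text
0.0 [0.21738421 0.50467665 0.22630878] [[-0.001, 0.396, 0.918], [-0.002, 0.918, -0.396], [-1.0, -0.002, -0.0]] 0.09395324810594188
scene damper 0.67 [237.1 201.7] [ 0.593  -0.1872  0.    ]
scene ring 0.66 [238.3 180.8] [ 0.5766 -0.1939  0.08  ]
scene post 0.97 [267.6 177.7] [ 0.5008 -0.1458  0.092 ]
scene pointer 0.9 [274.8 176.2] [ 0.4773 -0.1426  0.088 ]
scene clip_mark 0.66 [312.1 269.6] [0.573  0.1958 0.087 ]
scene switchbox 0.9 [310.6 292.3] [0.5837 0.2087 0.    ]
scene start_top 0.65 [308.  264.7] [0.5683 0.1705 0.074 ]
scene stop_top 0.57 [319.8 288.8] [0.5889 0.253  0.086 ]
scene offcut 0.83 [208.4 198.8] [ 0.6861 -0.1784  0.08  ]
scene tape 0.83 [285.3 312. ] [0.6732 0.2213 0.    ]
scene jar 0.92 [276.1 287.4] [0.6541 0.1447 0.    ]
scene spanner 0.55 [346.  285.3] [0.4901 0.2433 0.    ]
scene glue 0.6 [268.1 177. ] [ 0.455  -0.2258  0.    ]
scene pushstick 0.81 [213.7 129.6] [ 0.4963 -0.5381  0.    ]
scene pencil 0.9 [414.1 292.6] [0.3501 0.3613 0.    ]
[0.981 0.733 1.127]
side damper 0.67 [316.3 259.4] [ 0.5828 -0.2007  0.    ]
side ring 0.75 [315.7 239. ] [ 0.5852 -0.1792  0.08  ]
side post 0.59 [283.8 240.2] [ 0.4819 -0.1543  0.092 ]
side pointer 0.78 [282.3 238.8] [ 0.4812 -0.1436  0.088 ]
side clip_mark 0.36 [309.6 270.6] [ 0.5084 -0.2935  0.087 ]
side switchbox 0.9 [268.4 185.3] [0.5716 0.2086 0.    ]
side start_top 0.5 [270.2 177.2] [0.5648 0.1713 0.074 ]
side stop_top 0.62 [267.9 163.1] [0.5824 0.2394 0.086 ]
side offcut 0.63 [344.9 228.7] [ 0.696  -0.1746  0.08  ]
side tape 0.51 [291.5 179. ] [0.6716 0.2091 0.    ]
side jar 0.69 [289.  190.2] [0.6357 0.1515 0.    ]
side spanner 0.61 [241.  186.7] [0.4684 0.2416 0.    ]
side glue 0.96 [236.5 149.3] [0.53   0.4779 0.    ]
side pushstick 0.82 [340.  355.1] [ 0.4932 -0.5375  0.    ]
side pencil 0.54 [204.7 174.6] [0.3561 0.3665 0.    ]
[ 0.088 -1.036  1.188]
1.6
```

```bash
python3 - <<'E'
import cv2,numpy as np
a=cv2.imread("pics/scene.png")[110:360,140:440]; b=cv2.imread("pics/side.png")[130:330,200:400]
a=cv2.resize(a,(400,333),interpolation=2);b=cv2.resize(b,(400,400),interpolation=2)
m=np.zeros((400,800,3),np.uint8);m[:333,:400]=a;m[:,400:]=b
cv2.imwrite("pics/m1.png",m)
E
```

```text
(no output)
```

View pics/m1.png

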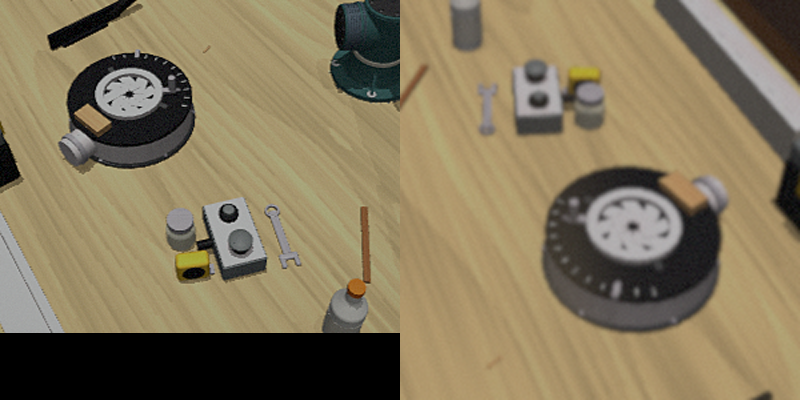

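The lever post is near (0.49,-0.15), at scene px (268,178). The clip is on the robot-right rim at side px (309,271). The scene network's clip hit at (312,270) is wrong, because that is the switch box. I'm moving above the drum with the gripper shut and turned so the jaw axis lies along the lever.

```bash
python3 -m jog '[[[0,0,-0.05],[0.04,-0.1,0.03],1],[[0,0,-0.1],[0.08,-0.2,0.05],1],[[0,0,-0.15],[0.12,-0.3,0.07],1],[[0,0,-0.2],[0.16,-0.4,0.09],1],[[0,0,-0.25],[0.2,-0.5,0.1],1]]' 20
python3 -m jog '[[[0,0,-0.05],[0.04,-0.1,0.02],1],[[0,0,-0.1],[0.08,-0.2,0.04],1],[[0,0,-0.15],[0.12,-0.3,0.06],1],[[0,0,-0.2],[0.16,-0.4,0.08],1],[[0,0,-0.25],[0.2,-0.5,0.1],1]]'
python3 -m jog '[[[0,0,-0.05],[0.04,-0.1,0.02],1],[[0,0,-0.1],[0.08,-0.2,0.04],1],[[0,0,-0.15],[0.12,-0.3,0.06],1],[[0,0,-0.2],[0.16,-0.4,0.08],1],[[0,0,-0.25],[0.2,-0.5,0.1],1]]'
python3 -m jog '[[[0,0,-0.05],[0.04,-0.1,0],1],[[0,0,-0.1],[0.08,-0.2,0],1],[[0,0,-0.15],[0.12,-0.3,0],1],[[0,0,-0.2],[0.16,-0.4,0],1],[[0,0,-0.25],[0.2,-0.5,0],1]]'
python3 - <<'E'
from h import *
p=look("wrist",["damper","ring","post","pointer","clip_mark","start_top","stop_top","offcut"],2)
save(p,"w1"); s=bot.sense(); print(s["time"],s["position"],np.round(s["orientation"],3).tolist(),np.round(s["joint_positions"],1),np.round(p["T"],3).tolist(),s["wrist_force"])
E
```

```text
time: 2.02
position: [0.278, 0.354, 0.2584]
orientation: [[0.001, 0.719, 0.695], [0.001, 0.695, -0.719], [-1.0, 0.002, 0.0]]
wrist_force: [-0.8, -0.7, -1.2]
gripper_width: 0.0645
time: 2.43
position: [0.3378, 0.2037, 0.2881]
orientation: [[0.001, 0.93, 0.366], [0.0, 0.366, -0.93], [-1.0, 0.001, 0.0]]
wrist_force: [0.4, 0.2, 0.0]
gripper_width: 0.0308
time: 2.85
position: [0.3978, 0.0535, 0.3181]
orientation: [[0.001, 1.0, -0.018], [0.0, -0.018, -1.0], [-1.0, 0.001, -0.0]]
wrist_force: [0.8, 0.9, -0.0]
gripper_width: 0.0007
time: 3.27
position: [0.4579, -0.0965, 0.3177]
orientation: [[0.001, 0.917, -0.4], [-0.0, -0.4, -0.917], [-1.0, 0.001, -0.0]]
wrist_force: [0.6, 0.9, 0.5]
gripper_width: 0.0004
wrist damper 0.94 [373.2 202.6] [ 0.581  -0.1971  0.    ]
wrist ring 0.42 [371.3 200.8] [ 0.5636 -0.1657  0.08  ]
wrist post 0.8 [317.7 212.5] [ 0.4934 -0.1483  0.092 ]
wrist pointer 0.56 [304.7 211. ] [ 0.4793 -0.1412  0.088 ]
wrist offcut 0.88 [451.2 165.9] [ 0.6883 -0.1664  0.08  ]
3.7167 [ 0.45740889 -0.09371668  0.31801717] [[0.001, 0.919, -0.394], [-0.0, -0.394, -0.919], [-1.0, 0.001, -0.0]] [-18.5  -5.7  79.    0.  106.7   4.6] [[0.916, -0.387, -0.101, 0.487], [-0.4, -0.887, -0.231, -0.031], [-0.0, 0.252, -0.968, 0.475], [0.0, 0.0, 0.0, 1.0]] [-0.14702907  0.47195376 -0.2028183 ]
```

View pics/w1.png

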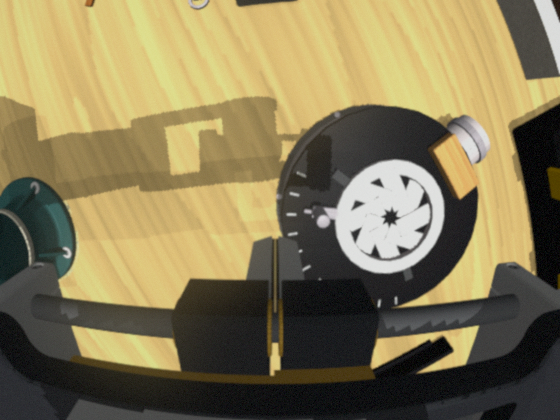

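```bash
python3 - <<'E'
from h import *
p=bot.read_camera("wrist")
for uv,z in (((390,217),.085),((323,221),.092),((451,166),.1),((323,211),.130)): print(uv,np.round(onplane(p,uv,z,True),4))
g=p["color"]
# drum silhouettes: scene/side ring centre
import math
for nm,b in (("scene",None),("side",None)):
    q=bot.read_camera(nm)
    for C in ((.583,-.187),(.588,-.182)):
        print(nm,C,np.round(proj(q,(*C,.085)),1))
    save(q,nm+"2",(190,120,350,220) if nm=="scene" else (250,190,410,310),4)
print(np.round(proj(p,(.583,-.187,.085),True),1))
a=cv2.imread("pics/scene2.png");b=cv2.imread("pics/side2.png");m=np.zeros((880,640,3),np.uint8);m[:400]=a;m[400:]=b
cv2.imwrite("pics/m2.png",cv2.resize(m,(436,600)))
E
```

```text
(390, 217) [ 0.5797 -0.1914  0.085 ]
(323, 221) [ 0.4954 -0.1582  0.092 ]
(451, 166) [ 0.678  -0.1554  0.1   ]
(323, 211) [ 0.4987 -0.1344  0.13  ]
scene (0.583, -0.187) [237.4 181.9]
scene (0.588, -0.182) [236.8 183.6]
side (0.583, -0.187) [316.3 239.8]
side (0.588, -0.182) [317.  238.3]
[391.3 213. ]
```

View pics/m2.png

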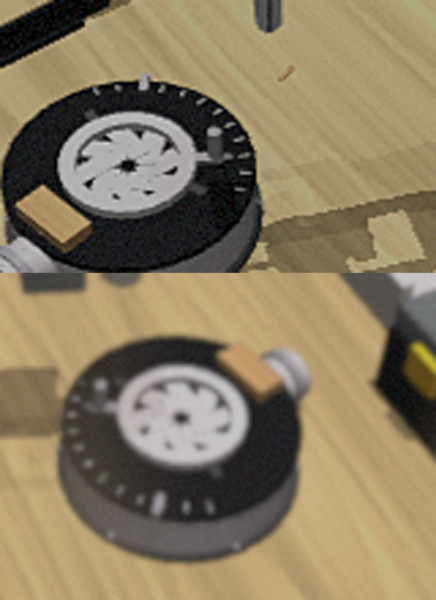

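```bash
python3 - <<'E'
from h import *
P={}
for nm,D in (("scene",dict(c=((237,180.5),.083),clip=((243.2,150.4),.087),post=((269.6,177.6),.092))),("side",dict(c=((316.8,242.9),.083),clip=((308.3,274.4),.087),post=((287.8,238.5),.092)))):
    q=bot.read_camera(nm)
    R={k:onplane(q,*v)[:2] for k,v in D.items()}
    for k in R: print(nm,k,np.round(R[k],4), np.round(np.linalg.norm(R[k]-R["c"]),3), np.degrees(np.arctan2(*(R[k]-R["c"])[::-1])))
E
```

```text
scene c [ 0.5805 -0.1946] 0.0 0.0
scene clip [ 0.501  -0.2968] 0.129 -127.86068160815088
scene post [ 0.4955 -0.1428] 0.099 148.66656513583624
side c [ 0.5797 -0.198 ] 0.0 0.0
side clip [ 0.4986 -0.3051] 0.134 -127.1544319359236
side post [ 0.4968 -0.1524] 0.095 151.169568759107
```

The two views agree: drum centre ≈(0.580,-0.194), lever at ≈152° and clip at ≈232.5°. Radii come out at 97 mm for the post and 131 mm for the clip middle, which fits the given sizes. I'm descending on the clockwise side of the post.

```bash
python3 -m jog '[[[0,0,-0.01],[0.04,-0.025,-0.12],1],[[0,0,-0.02],[0.08,-0.05,-0.24],1],[[0,0,-0.03],[0.12,-0.08,-0.36],1],[[0,0,-0.04],[0.16,-0.1,-0.46],1],[[0,0,-0.05],[0.16,-0.1,-0.5],1]]'
python3 - <<'E'
from h import *
p=look("wrist",["post","pointer"],1); save(p,"w2")
s=bot.sense(); print(s["time"],np.round(s["position"],4),np.round(proj(p,(*s["position"][:2],s["position"][2]-.022),True)))
E
```

```text
time: 4.38
position: [0.5043, -0.1247, 0.1618]
orientation: [[-0.008, 0.884, -0.468], [0.003, -0.468, -0.884], [-1.0, -0.008, 0.001]]
wrist_force: [-0.6, 0.1, -0.6]
gripper_width: 0.0007
4.5333 [ 0.505  -0.1244  0.1672] [275. 252.]
```

View pics/w2.png

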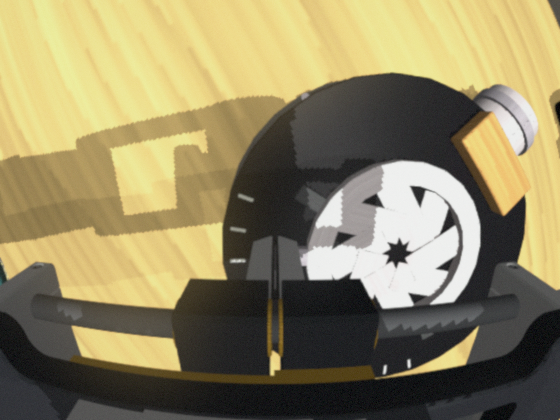

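The fingertips (275,245) stand on the clockwise side of the post. They hide the post, and nothing is touched. I'll refine the centre from the iris at (398,253) and go down.

```bash
python3 -m jog '[[[0,0,0],[0,0,-0.05],1],[[0,0,0],[0,0,-0.1],1],[[0,0,0],[0,0,-0.15],1],[[0,0,0],[0,0,-0.15],1]]'
python3 - <<'E'
from h import *
p=bot.read_camera("wrist"); T=p["T"]; s=bot.sense(); print(s["time"],np.round(s["position"],4))
q=bot.read_camera("scene"); r=bot.read_camera("side")
for n,k in (("scene",q),("side",r)):
    for t in("post","pointer","ring"): 
        for d in bot.landmark_of(k,t)[:1]: print(n,t,round(d["score"],2),np.round(d["uv"],1),np.round(onplane(k,d["uv"],Z[t]),4))
save(q,"scene3",(200,120,340,220),4);save(r,"side3",(250,190,390,290),4)
a=cv2.imread("pics/scene3.png");b=cv2.imread("pics/side3.png");cv2.imwrite("pics/m3.png",cv2.resize(np.vstack([a,b]),None,fx=.75,fy=.75))
E
```

```text
time: 4.87
position: [0.5051, -0.1244, 0.1229]
orientation: [[-0.0, 0.885, -0.466], [0.0, -0.466, -0.885], [-1.0, -0.0, -0.0]]
wrist_force: [-0.5, 0.1, -0.1]
gripper_width: 0.0005
4.9167 [ 0.5057 -0.1246  0.1241]
scene post 0.95 [268.5 176.5] [ 0.4959 -0.1486  0.092 ]
scene pointer 0.7 [274.6 175.1] [ 0.4754 -0.1469  0.088 ]
scene ring 0.89 [237.8 181.2] [ 0.5787 -0.1933  0.08  ]
side post 0.87 [282.8 239.5] [ 0.4801 -0.1503  0.092 ]
side pointer 0.55 [283.3 238.7] [ 0.4844 -0.1445  0.088 ]
side ring 0.78 [315.4 239.6] [ 0.5831 -0.1812  0.08  ]
```

View pics/m3.png

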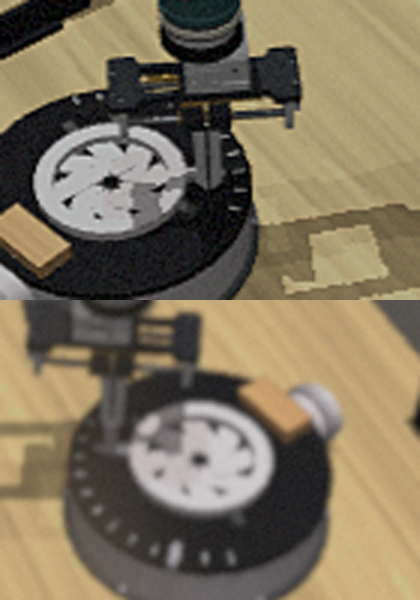

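```bash
python3 - <<'E'
import numpy as np
C=np.array([.580,-.194])
def tcp(f):
    f=np.radians(f); e=np.array([np.cos(f),np.sin(f)]);t=np.array([-e[1],e[0]]); return C+.098*e-.016*t
prev=np.array([.5055,-.1248]); y0=152.2
for k in range(4):
    f0=146+18*k
    for i in range(1,6):
        f=f0+3.6*i; print(np.round((f-y0)/90,3) if f>y0 else 0,np.round((tcp(f)-prev)/.3,3), round(f,1))
    y0=f; prev=tcp(f); print(prev)
E
```

```text
0 [-0.006 -0.019] 149.6
0.011 [-0.019 -0.036] 153.2
0.051 [-0.031 -0.053] 156.8
0.091 [-0.042 -0.071] 160.4
0.131 [-0.051 -0.089] 164.0
[ 0.49020655 -0.15160735]
0.04 [-0.008 -0.019] 167.6
0.08 [-0.015 -0.039] 171.2
0.12 [-0.021 -0.059] 174.8
0.16 [-0.026 -0.079] 178.4
0.2 [-0.029 -0.099] 182.0
[ 0.48150131 -0.1814299 ]
0.04 [-0.002 -0.021] 185.6
0.08 [-0.003 -0.041] 189.2
0.12 [-0.002 -0.062] 192.8
0.16 [-0.    -0.083] 196.4
0.2 [ 0.003 -0.104] 200.0
[ 0.4824378  -0.21248289]
0.04 [ 0.005 -0.02 ] 203.6
0.08 [ 0.01 -0.04] 207.2
0.12 [ 0.017 -0.06 ] 210.8
0.16 [ 0.026 -0.079] 214.4
0.2 [ 0.035 -0.097] 218.0
[ 0.49292436 -0.24172665]
```

```bash
python3 -m jog '[[[0,0,0],[-0.006,-0.019,0],1],[[0,0,0.011],[-0.019,-0.036,0],1],[[0,0,0.051],[-0.031,-0.053,0],1],[[0,0,0.091],[-0.042,-0.071,0],1],[[0,0,0.131],[-0.051,-0.089,0],1]]'
python3 -m jog '[[[0,0,0.04],[-0.008,-0.019,0],1],[[0,0,0.08],[-0.015,-0.039,0],1],[[0,0,0.12],[-0.021,-0.059,0],1],[[0,0,0.16],[-0.026,-0.079,0],1],[[0,0,0.2],[-0.029,-0.099,0],1]]'
```

```text
time: 5.73
position: [0.491, -0.1514, 0.1228]
orientation: [[0.002, 0.962, -0.273], [0.001, -0.273, -0.962], [-1.0, 0.002, -0.002]]
wrist_force: [2.8, 2.1, 0.3]
gripper_width: 0.0006
time: 6.15
position: [0.4819, -0.1809, 0.1228]
orientation: [[0.001, 0.999, 0.038], [0.002, 0.038, -0.999], [-1.0, 0.001, -0.002]]
wrist_force: [1.1, 3.5, 0.9]
gripper_width: 0.0007
```

Contact is at about 3.5 N, as expected. Continuing.

```bash
python3 -m jog '[[[0,0,0.04],[-0.002,-0.021,0],1],[[0,0,0.08],[-0.003,-0.041,0],1],[[0,0,0.12],[-0.002,-0.062,0],1],[[0,0,0.16],[0,-0.083,0],1],[[0,0,0.2],[0.003,-0.104,0],1]]'
python3 -m jog '[[[0,0,0.04],[0.005,-0.02,0],1],[[0,0,0.08],[0.01,-0.04,0],1],[[0,0,0.12],[0.017,-0.06,0],1],[[0,0,0.16],[0.026,-0.079,0],1],[[0,0,0.2],[0.035,-0.097,0],1]]'
python3 - <<'E'
from h import *
s=bot.sense(); print(s["time"],np.round(s["position"],4),s["wrist_force"],np.round(s["joint_positions"],1))
p=look("side",["post","pointer","clip_mark","ring"]); save(p,"side4",(250,190,390,290),4)
q=look("scene",["post","pointer","clip_mark","ring"]); save(q,"scene4",(200,120,340,220),4)
a=cv2.imread("pics/scene4.png");b=cv2.imread("pics/side4.png");cv2.imwrite("pics/m4.png",cv2.resize(np.vstack([a,b]),None,fx=.75,fy=.75))
E
```

```text
time: 6.57
position: [0.4824, -0.212, 0.1227]
orientation: [[0.0, 0.939, 0.345], [0.002, 0.345, -0.939], [-1.0, 0.001, -0.002]]
wrist_force: [0.5, 3.0, 1.1]
gripper_width: 0.0006
time: 6.98
position: [0.4925, -0.2414, 0.1227]
orientation: [[-0.001, 0.786, 0.618], [0.002, 0.618, -0.786], [-1.0, 0.0, -0.002]]
wrist_force: [-1.9, 2.7, 3.0]
gripper_width: 0.0004
6.9833 [ 0.4925 -0.2414  0.1227] [-1.93365641  2.73075224  2.95631928] [-32.1   7.4  87.9   0.1  84.8 -70.2]
side post 0.57 [301.9 259.7] [ 0.5025 -0.2496  0.092 ]
side pointer 0.87 [303.5 265.7] [ 0.4987 -0.2701  0.088 ]
side clip_mark 0.38 [309.  268.2] [ 0.5107 -0.2845  0.087 ]
side ring 0.7 [314.1 241.1] [ 0.5763 -0.1855  0.08  ]
scene post 0.81 [246.6 158.8] [ 0.5133 -0.2523  0.092 ]
scene pointer 0.9 [249.9 152.1] [ 0.4875 -0.277   0.088 ]
scene ring 0.94 [238.9 179.9] [ 0.5732 -0.1963  0.08  ]
```

View pics/m4.png

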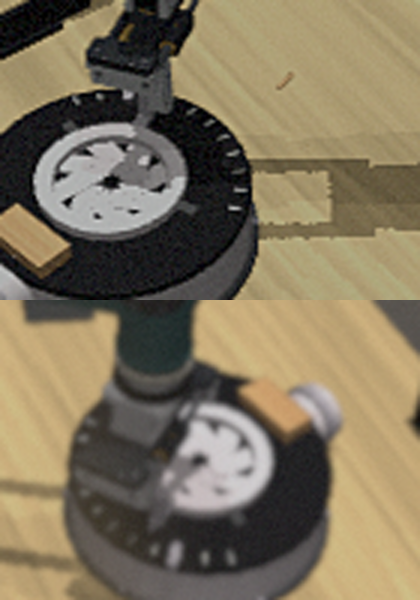

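The pointer is about 12–14° short of the clip (side crop: clip (174,552), lever tip (157,525)). I'm backing off, rising, and moving past the clip so the wrist camera sees both.

```bash
python3 -m jog '[[[0,0,0],[-0.02,0.026,0],1],[[0,0,0],[-0.025,0.03,0.1],1],[[0,0,0],[-0.025,0.03,0.22],1],[[0,0,0],[-0.025,0.03,0.34],1],[[0,0,0],[-0.025,0.03,0.45],1]]'
python3 -m jog '[[[0,0,0],[0.06,-0.08,0],1],[[0,0,0],[0.12,-0.16,0],1],[[0,0,0],[0.18,-0.24,0],1],[[0,0,0],[0.24,-0.32,0],1],[[0,0,0],[0.28,-0.38,0],1]]'
python3 - <<'E'
from h import *
bot.read_camera("side");bot.read_camera("side")
p=look("wrist",["ring","post","pointer","clip_mark"],2); save(p,"w3"); np.savez("w3.npz",color=p["color"],K=p["K"],T=p["T"])
s=bot.sense(); print(s["time"],np.round(s["position"],4),np.round(p["T"][:3,3],3))
E
```

```text
time: 7.9
position: [0.4849, -0.2318, 0.2595]
orientation: [[0.0, 0.788, 0.616], [-0.0, 0.616, -0.788], [-1.0, 0.0, 0.0]]
wrist_force: [1.1, -0.3, 0.4]
gripper_width: 0.0003
time: 8.32
position: [0.5702, -0.3475, 0.2569]
orientation: [[-0.0, 0.788, 0.615], [0.0, 0.615, -0.788], [-1.0, -0.0, -0.0]]
wrist_force: [-0.4, -0.4, 0.2]
gripper_width: 0.0007
wrist post 0.56 [278.8  85.9] [ 0.504  -0.2583  0.092 ]
wrist pointer 0.93 [262.6  84.6] [ 0.4903 -0.2665  0.088 ]
wrist clip_mark 0.64 [263.7 115.2] [ 0.51   -0.2902  0.087 ]
8.6667 [ 0.5691 -0.3454  0.2584] [ 0.526 -0.292  0.413]
```

View pics/w3.png

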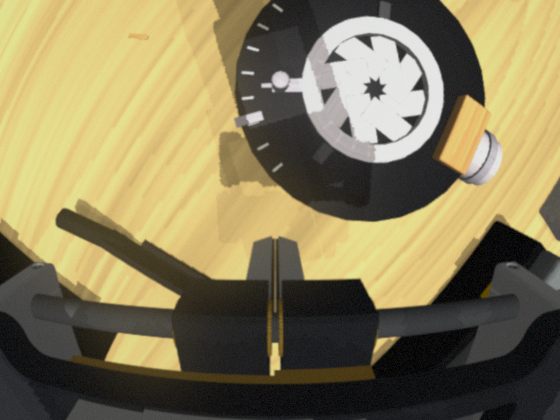

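```bash
cat > ortho.py <<'E'
from h import *
def ortho(p,x0,y0,w,n,z=.088):  # image: col -> +x, row -> -y (from above)
    s=w/n; c,r=np.meshgrid(np.arange(n),np.arange(n)); X=x0+c*s; Y=y0-r*s
    K,T=np.array(p["K"]),np.array(p["T"]); q=(np.stack([X,Y,0*X+z],-1)-T[:3,3])@T[:3,:3]
    h=np.hypot(q[...,0],q[...,1]); a=np.arctan2(h,q[...,2])
    u=K[0,0]*q[...,0]/h*a+K[0,2]; v=K[1,1]*q[...,1]/h*a+K[1,2]
    return cv2.remap(np.ascontiguousarray(p["color"][:,:,::-1]),u.astype("f"),v.astype("f"),cv2.INTER_CUBIC)
E
python3 - <<'E'
from ortho import *
p=dict(np.load("w3.npz")); cv2.imwrite("pics/o1.png",ortho(p,.45,-.13,.2,600))
E
```

```text
(no output)
```

View pics/o1.png

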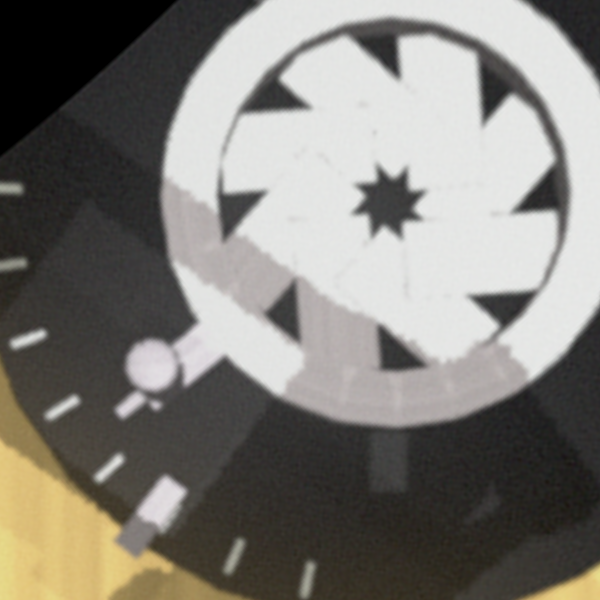

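The view is clear. Ring centre is at px (390,200), pointer tip at (121,411), so 218.2°. The clip's centreline runs (176,483)–(128,547), so 232.9°, with inner and outer radii of 118 and 145 mm as specified. That leaves ≈14.6° to go.

```bash
python3 - <<'E'
import numpy as np
C=np.array([.580,-.194])
def tcp(f):
    f=np.radians(f); e=np.array([np.cos(f),np.sin(f)]);t=np.array([-e[1],e[0]]); return C+.098*e-.016*t
prev=tcp(218)
for i in range(1,8): 
    f=218+2.1*i; print(np.round((f-218)/90,3),np.round((tcp(f)-prev)/.3,3),f)
E
python3 -m jog '[[[0,0,0],[-0.06,0.08,0],1],[[0,0,0],[-0.12,0.16,0],1],[[0,0,0],[-0.18,0.24,0],1],[[0,0,0],[-0.24,0.32,0],1],[[0,0,0],[-0.28,0.38,0],1]]'
python3 -m jog '[[[0,0,0],[0,0,-0.12],1],[[0,0,0],[0,0,-0.24],1],[[0,0,0],[0,0,-0.36],1],[[0,0,0],[0,0,-0.43],1],[[0,0,0],[0,0,-0.45],1]]'
python3 -m jog '[[[0,0,0],[0.013,-0.015,0],1],[[0,0,0],[0.025,-0.03,0],1]]'
```

```text
0.023 [ 0.006 -0.011] 220.1
0.047 [ 0.012 -0.021] 222.2
0.07 [ 0.019 -0.031] 224.3
0.093 [ 0.026 -0.041] 226.4
0.117 [ 0.034 -0.05 ] 228.5
0.14 [ 0.042 -0.059] 230.6
0.163 [ 0.05  -0.068] 232.7
time: 9.08
position: [0.4836, -0.2299, 0.2586]
orientation: [[0.001, 0.788, 0.616], [-0.0, 0.616, -0.788], [-1.0, 0.001, 0.001]]
wrist_force: [0.9, -0.1, 0.8]
gripper_width: 0.0002
time: 9.5
position: [0.4825, -0.23, 0.1183]
orientation: [[-0.006, 0.788, 0.616], [0.004, 0.616, -0.788], [-1.0, -0.003, -0.007]]
wrist_force: [0.3, -0.1, -0.4]
gripper_width: 0.0006
time: 9.67
position: [0.4938, -0.2418, 0.1244]
orientation: [[0.002, 0.788, 0.616], [-0.001, 0.616, -0.788], [-1.0, 0.001, 0.003]]
wrist_force: [0.2, 0.6, -1.6]
gripper_width: 0.0004
```

```bash
python3 -m jog '[[[0,0,0.023],[0.006,-0.011,0],1],[[0,0,0.047],[0.012,-0.021,0],1],[[0,0,0.07],[0.019,-0.031,0],1],[[0,0,0.093],[0.026,-0.041,0],1],[[0,0,0.117],[0.034,-0.05,0],1]]'
python3 -m jog '[[[0,0,0.012],[0.004,-0.005,0],1],[[0,0,0.023],[0.008,-0.009,0],1],[[0,0,0.035],[0.012,-0.014,0],1],[[0,0,0.046],[0.016,-0.018,0],1],[[0,0,0.046],[0.016,-0.018,0],1]]'
python3 -m jog '[[[0,0,0],[-0.024,0.022,0],1],[[0,0,0],[-0.028,0.025,0.1],1],[[0,0,0],[-0.028,0.025,0.22],1],[[0,0,0],[-0.028,0.025,0.34],1],[[0,0,0],[-0.028,0.025,0.45],1]]'
python3 -m jog '[[[0,0,0],[0.07,-0.07,0],1],[[0,0,0],[0.14,-0.14,0],1],[[0,0,0],[0.21,-0.21,0],1],[[0,0,0],[0.28,-0.28,0],1],[[0,0,0],[0.34,-0.34,0],1]]'
python3 - <<'E'
from ortho import *
bot.read_camera("side");bot.read_camera("side");bot.read_camera("side")
p=look("wrist",["post","pointer","clip_mark"],1)
cv2.imwrite("pics/o2.png",ortho(p,.45,-.13,.2,600)); np.savez("w4.npz",color=p["color"],K=p["K"],T=p["T"])
s=bot.sense(); print(s["time"],np.round(s["position"],4))
E
```

```text
time: 10.08
position: [0.504, -0.2569, 0.1249]
orientation: [[0.002, 0.661, 0.75], [-0.0, 0.75, -0.661], [-1.0, 0.001, 0.001]]
wrist_force: [-2.3, 1.2, -0.4]
gripper_width: 0.0004
time: 10.5
position: [0.5087, -0.2627, 0.1234]
orientation: [[0.002, 0.606, 0.795], [-0.002, 0.795, -0.606], [-1.0, -0.0, 0.002]]
wrist_force: [-0.4, 0.5, 0.7]
gripper_width: 0.0004
time: 10.92
position: [0.4993, -0.2542, 0.2594]
orientation: [[0.001, 0.607, 0.795], [-0.001, 0.795, -0.607], [-1.0, 0.0, 0.002]]
wrist_force: [1.1, -0.6, 1.5]
gripper_width: 0.0006
time: 11.33
position: [0.6026, -0.3575, 0.2572]
orientation: [[0.001, 0.607, 0.795], [-0.001, 0.795, -0.607], [-1.0, -0.0, 0.001]]
wrist_force: [0.1, 0.3, 0.5]
gripper_width: 0.0008
wrist post 0.97 [293.3  83.9] [ 0.5219 -0.2743  0.092 ]
wrist pointer 0.73 [275.6  84.3] [ 0.5115 -0.2879  0.088 ]
wrist clip_mark 0.72 [273.2  82.7] [ 0.5087 -0.2887  0.087 ]
11.6833 [ 0.6011 -0.3556  0.2588]
```

View pics/o2.png

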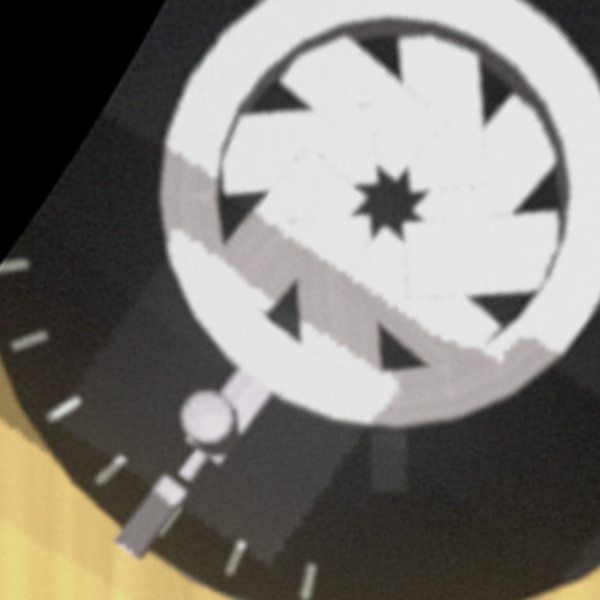

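Pointer tip px (182,476) meets the clip's inner end (172,488) closely. I'll quantify this with a polar unwrap.

```bash
python3 - <<'E'
from ortho import *
p=dict(np.load("w4.npz"))
rows=[]
for r in list(range(109,118))+list(range(120,148,3)):
    for z in ([.088] if r<118 else [.087]):
        th=np.radians(np.arange(222,245,.1)); C=(.580,-.1967)
        v=[]
        for t in th:
            u=proj(p,(C[0]+r/1e3*np.cos(t),C[1]+r/1e3*np.sin(t),z),True)
            v.append(cv2.getRectSubPix(p["color"].max(2),(1,1),u)[0,0])
        v=np.array(v,float); m=v>(v.max()+np.median(v))/2; d=np.degrees(th)
        print(r,int(v.max()),int(np.median(v)),np.round(d[m].min(),1),np.round(d[m].max(),1),"mid",np.round((d[m]).mean(),2))
E
```

```text
109 216 69 232.1 234.3 mid 233.2
110 217 70 232.1 234.3 mid 233.2
111 217 70 232.1 234.4 mid 233.25
112 217 71 232.1 234.4 mid 233.25
113 215 71 232.1 234.4 mid 233.25
114 203 71 232.1 234.4 mid 233.25
115 160 71 232.2 234.4 mid 233.3
116 100 72 232.3 234.4 mid 233.35
117 91 72 230.9 234.8 mid 232.85
120 218 74 230.5 235.0 mid 232.75
123 222 73 230.6 234.9 mid 232.75
126 181 63 223.1 235.6 mid 230.75
129 142 62 223.3 235.8 mid 231.39
132 149 64 223.2 235.7 mid 231.2
135 134 64 223.3 235.6 mid 231.48
138 135 66 230.8 234.8 mid 232.8
141 143 119 224.8 234.0 mid 229.6
144 227 210 222.0 228.3 mid 225.15
147 227 219 222.0 244.9 mid 228.68
```

The pointer is at 233.25° and the clip at 232.75°. The difference is 0.5° (1 mm, inside the 10 mm clip), so the setting is good. Next is the start button.

```bash
for i in 1 2 3; do python3 -m jog '[[[0,0,0],[0.005,0.1,0],1],[[0,0,0],[0.01,0.21,0],1],[[0,0,0],[0.015,0.32,0],1],[[0,0,0],[0.02,0.43,0],1],[[0,0,0],[0.026,0.53,0],1]]' | head -2; done
python3 - <<'E'
from ortho import *
bot.read_camera("side");bot.read_camera("side");bot.read_camera("side")
p=look("wrist",["start_top","stop_top","switchbox","jar","tape"],1); save(p,"w5")
s=bot.sense(); print(s["time"],np.round(s["position"],4))
np.savez("w5.npz",color=p["color"],K=p["K"],T=p["T"])
E
```

```text
time: 12.1
position: [0.6085, -0.1949, 0.2592]
time: 12.52
position: [0.6161, -0.0359, 0.2592]
time: 12.93
position: [0.6237, 0.1229, 0.2592]
wrist start_top 0.9 [281.6 114.6] [0.5614 0.1784 0.074 ]
wrist stop_top 0.2 [289.3  35.7] [0.5005 0.234  0.086 ]
wrist switchbox 0.75 [308.  105.7] [0.5712 0.2149 0.    ]
wrist jar 0.59 [299.1 191.5] [0.6538 0.1395 0.    ]
wrist tape 0.56 [361.2 168.9] [0.6787 0.2236 0.    ]
13.3833 [0.625  0.1191 0.2578]
```

View pics/w5.png

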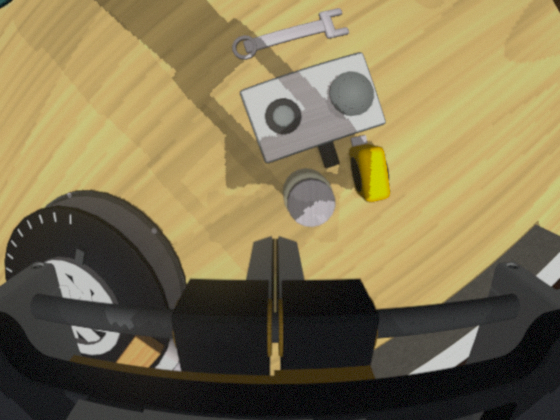

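```bash
python3 - <<'E'
from ortho import *
p=dict(np.load("w5.npz"))
st=onplane(p,(285,116),.074,True); sp=onplane(p,(351,94),.086,True)
print(st,sp,np.linalg.norm((st-sp)[:2]))
for uv in((240,89),(369,53),(386,123),(266,162)): print(onplane(p,uv,.052,True)[:2])
print((st[:2]-np.array([.6243,.1208]))/.3)
E
```

```text
[0.56470965 0.18032723 0.074     ] [0.58580158 0.2482195  0.086     ] 0.07109310525004375
[0.51003978 0.16024042]
[0.56116049 0.3039489 ]
[0.63826316 0.27178031]
[0.5930592  0.13320169]
[-0.19863451  0.19842411]
```

```bash
python3 -m jog '[[[0,0,0],[-0.1,0.095,0],1],[[0,0,0],[-0.2,0.19,0],1],[[0,0,0],[-0.2,0.19,-0.13],1],[[0,0,0],[-0.2,0.19,-0.26],1],[[0,0,0],[-0.2,0.19,-0.38],1]]'
python3 -m jog '[[[0,0,0],[0,0,-0.07],1],[[0,0,0],[0,0,-0.1],1],[[0,0,0],[0,0,-0.1],1],[[0,0,0],[0,0,-0.1],1]]'
python3 - <<'E'
from h import *
s=bot.sense(); print(s["time"],np.round(s["position"],4),s["wrist_force"])
q=bot.read_camera("scene"); r=bot.read_camera("side"); P=s["position"]-[0,0,.022]
print(np.round(proj(q,P)),np.round(proj(r,P)))
save(q,"s5",(260,230,360,310),6);save(r,"d5",(230,130,330,210),6)
a=cv2.imread("pics/s5.png");b=cv2.imread("pics/d5.png");cv2.imwrite("pics/m5.png",cv2.resize(np.vstack([a,b]),None,fx=.62,fy=.62))
E
```

```text
time: 13.8
position: [0.565, 0.1772, 0.1432]
orientation: [[0.003, 0.607, 0.795], [0.0, 0.795, -0.607], [-1.0, 0.002, 0.002]]
wrist_force: [0.6, 0.5, 0.5]
gripper_width: 0.0004
time: 14.13
position: [0.5657, 0.177, 0.1145]
orientation: [[0.001, 0.607, 0.794], [0.0, 0.794, -0.607], [-1.0, 0.001, 0.001]]
wrist_force: [-0.1, 0.1, 0.3]
gripper_width: 0.0004
14.1333 [0.5657 0.177  0.1145] [-0.08325593  0.06356156  0.34404819]
[310. 262.] [270. 172.]
```

View pics/m5.png

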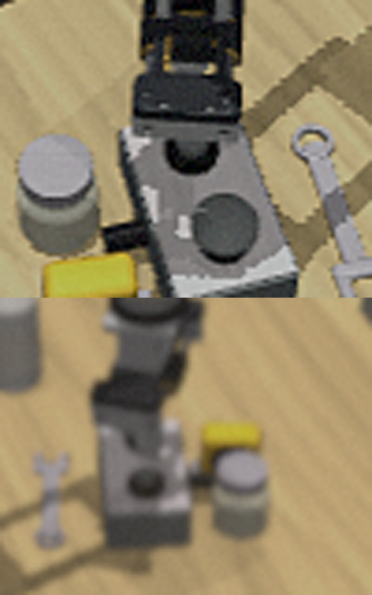

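The side view shows the fingertips directly over the start button (148,480), and clear of the mushroom. Pressing slowly while watching the force.

```bash
python3 -m jog '[[[0,0,0],[0,0,-0.02],1],[[0,0,0],[0,0,-0.04],1],[[0,0,0],[0,0,-0.055],1],[[0,0,0],[0,0,-0.06],1],[[0,0,0],[0,0,-0.065],1]]'
python3 -m jog '[[[0,0,0],[0,0,-0.004],1],[[0,0,0],[0,0,-0.008],1],[[0,0,0],[0,0,-0.012],1],[[0,0,0],[0,0,-0.012],1]]'
```

```text
time: 14.65
position: [0.565, 0.1775, 0.094]
orientation: [[-0.0, 0.607, 0.795], [-0.0, 0.795, -0.607], [-1.0, -0.0, -0.0]]
wrist_force: [-1.2, -0.2, 2.8]
gripper_width: 0.0004
time: 14.98
position: [0.565, 0.1775, 0.0907]
orientation: [[0.0, 0.607, 0.795], [0.0, 0.795, -0.607], [-1.0, 0.0, 0.0]]
wrist_force: [-2.0, -0.2, 4.4]
gripper_width: 0.001
```

Contact is made and the spring force is rising as expected, with 4.4 N near full travel. Going on to the bottom stop.

```bash
python3 -m jog '[[[0,0,0],[0,0,-0.003],1],[[0,0,0],[0,0,-0.006],1],[[0,0,0],[0,0,-0.006],1]]' | egrep 'pos|force'
python3 -m jog '[[[0,0,0],[0,0,-0.003],1],[[0,0,0],[0,0,-0.003],1]]' | egrep 'pos|force'
```

```text
position: [0.565, 0.1775, 0.0902]
wrist_force: [-3.9, -1.2, 8.2]
position: [0.5651, 0.1775, 0.0901]
wrist_force: [-5.9, -0.3, 12.2]
```

It has bottomed: z is stuck at 0.090 (tips at 0.068) and 12 N exceeds the 5 N spring. Releasing and retreating upward.

```bash
python3 -m jog '[[[0,0,0],[0,0,0.03],1],[[0,0,0],[0,0,0.1],1],[[0,0,0],[0,0,0.22],1],[[0,0,0],[0,0,0.34],1],[[0,0,0],[0,0,0.46],1]]'
python3 -m jog '[[[0,0,0],[-0.08,-0.1,0.02],1],[[0,0,0],[-0.16,-0.2,0.04],1],[[0,0,0],[-0.24,-0.3,0.06],1],[[0,0,0],[-0.32,-0.4,0.08],1],[[0,0,0],[-0.32,-0.4,0.08],1]]' | egrep 'time|pos|force'
python3 - <<'E'
from ortho import *
q=look("scene",["start_top","stop_top","post","pointer","clip_mark","offcut","jar","tape","spanner"]); save(q,"s6",(130,90,410,370),2)
p=look("side",["post","pointer","clip_mark","start_top"]); save(p,"d6",(200,130,400,330),2)
s=bot.sense(); print(s["time"],np.round(s["position"],4))
a=cv2.imread("pics/s6.png");b=cv2.imread("pics/d6.png");m=np.zeros((560,960,3),np.uint8);m[:,:560]=a;m[:400,560:]=b
cv2.imwrite("pics/m6.png",cv2.resize(m,None,fx=.83,fy=.83))
E
```

```text
time: 15.82
position: [0.5647, 0.1776, 0.226]
orientation: [[-0.001, 0.607, 0.795], [-0.0, 0.795, -0.607], [-1.0, -0.001, -0.001]]
wrist_force: [-0.3, 1.6, 0.4]
gripper_width: 0.0003
time: 16.23
position: [0.4668, 0.054, 0.2513]
wrist_force: [0.8, 1.3, 0.5]
scene start_top 0.6 [310.8 264.7] [0.5621 0.1746 0.074 ]
scene stop_top 0.76 [318.2 285.1] [0.5861 0.242  0.086 ]
scene post 0.97 [240.2 157.3] [ 0.5268 -0.2694  0.092 ]
scene pointer 0.69 [240.2 152.2] [ 0.5136 -0.2937  0.088 ]
scene offcut 0.55 [209.1 202.1] [ 0.6902 -0.1657  0.08  ]
scene jar 0.61 [273.  287.5] [0.6614 0.1403 0.    ]
scene tape 0.57 [282.  310.6] [0.6783 0.2131 0.    ]
scene spanner 0.79 [350.  288.1] [0.4863 0.2562 0.    ]
side post 0.87 [310.4 263. ] [ 0.5214 -0.2713  0.092 ]
side pointer 0.87 [309.9 267.9] [ 0.5134 -0.2852  0.088 ]
side clip_mark 0.38 [311.1 267.2] [ 0.5183 -0.2835  0.087 ]
side start_top 0.48 [269.3 178.4] [0.559  0.1662 0.074 ]
16.9833 [0.4691 0.0577 0.2496]
```

View pics/m6.png

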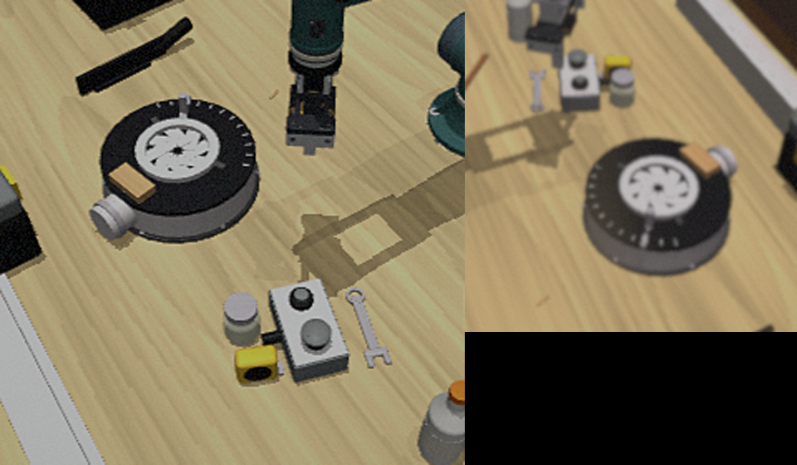

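The lever lines up with the clip (side crop: (653,215) and (645,237)). The start button is out again, the loose things are where they were, and the arm is clear. Handing in.

```bash
python3 -c "
from bench import bot
print(bot.finish_job(), bot.sense()['time'])"
```

```text
the job is handed in; nothing more can be done
the job is handed in; nothing more can be done
```

I set the damper lever to the clip, pressed the start button fully in and released it, then parked the arm clear and handed the job in at about 17 s. The hand-in reports no verdict.

- **Lever:** I pushed the post round with the closed fingertips, in two stages, at about 3–5 N. A close wrist picture then put the pointer at 233.25° and the clip's middle at 232.75°. That is 0.5° past the middle, about 1 mm, and I left it there.
- **Start button:** I pressed it only after the pointer was on the clip. The fingertips stopped at 68 mm above the bench, which is full travel. The force rose to 12 N, above the 5 N spring, and I then let go.
- **Final checks:** The last pictures show the lever in line with the clip, the start button out, and the mushroom stop button untouched. The offcut, jar, tape measure and spanner look unmoved, with network positions within about 13 mm of the first ones.
- **What disagreed:** The first scene-camera report of the clip was false, as it pointed at the switch box. The side camera's clip reports had low scores (about 0.4), so I used my own pixel measurements. The first scene report of the glue bottle was also wrong, placing it by the damper.
- **Not re-measured:** I checked the final pointer angle before pressing the button, and afterwards only by the coarser scene and side views. I did not compare the glue bottle, push stick and pencil by numbers at the end.

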